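# Load a cover plate and feed roller into an assembly fixture

## Robot

A 6-joint arm with a two-finger parallel gripper is mounted at the origin on the work surface. World frame = base frame: x ahead of the robot, y to its left, z up, the work surface at z = 0. Lengths are in m, angles in rad, forces in N, time in s.
With the tool pointing down it reaches from about 0.3 to 0.775 m from the base axis. Payload 14.6 kg.
Tool frame: the origin (TCP) lies at the very end of the fingers, on their centre line; the grasp point (between the pads) lies 19 mm behind it; y points along the fingers, z is the direction in which the jaws open and shut, and the axes are right-handed (so a half turn about y gives the same grasp; the last joint's range is limited). The gripper opens to 94 mm and grips with 3 to 60 N. Pads are 16 mm wide; open, the fingers measure 119 mm over their backs; the gripper's body (75 mm by 177 mm) begins 78 mm behind the grasp point.
Start: joints at [1.06, 0.3, 1.521, -0, 1.321, -0.067], TCP at [0.236, 0.497, 0.205] pointing down, gripper open.
Joint ranges: [-3.03, 3.03], [-0.79, 2.21], [0.23, 2.52], [-1.04, 4.18], [0, 3.07], [-2.55, 2.55]. Speed limits (rad/s): [2.22, 2.22, 2.57, 3.14, 3.14, 3.14].

## Interface

Orientations are given as [roll, pitch, yaw] about the fixed x, y, z axes, in that order (R = Rz(yaw) Ry(pitch) Rx(roll)).
In Python, from station import get_obs, camera, hand_in, masks_of gives the robot as it stands.
- The arm moves only by the shell command python3 -m jog 'ROWS' [FORCE]. ROWS is text: rows parted by semicolons, each of 7 numbers parted by spaces: the shift along the world's x, y, z in mm, then the turn, a rotation vector about the world's x, y, z in degrees, then the closure, from 0 (fully open) to 1 (shut). A call has 1 to 10 rows; each row is the pose to reach, as a shift and turn from the pose measured when the call began; what a row does not reach only later rows make up. A row lasts 1/12 s, in which the tool goes at most 41.7 mm and 7.16 degrees, less where a joint would pass 70% of its speed; a pose out of reach is approached as far as the arm can. A call with a gripper value outside its range is refused whole. The fingers move at their own pace and stop on an object; FORCE is the grip in N (left out, the last holds). Time passes only in rows, so rows that repeat a pose let the fingers close. It gives the time, the measured TCP pose, the force and the opening at its end, in the units of the state.
- get_obs(): the state, without advancing time (a new reading comes with each control period).
- camera(name): name is "scene" or "top" or "wrist"; returns a dict with "img" (384x512x3 uint8, red, green, blue), "range_z" (384x512 float32, m along the optical axis (not along the pixel's ray), 0 where there is no reading), "fx", "fy", "cx", "cy" (pixels), "rvec" (rotation vector, rad) and "tvec" (3), from world to camera coordinates, as OpenCV has them. Camera axes: x right, y down, z forward; pixel columns grow to the right and rows downward; lengths in m; the calibration is good to about 2 mm. A picture is of the moment at which its call begins.
- hand_in(): hands the job in, once; it reports no verdict.
Trained networks look in the newest picture that a camera, given by its name, has taken for a name from the list of things; names that differ only in an ending like _2 or _b are one class to them, and where a whole thing is asked for, a point or a joint stands for the part that bears it (a point fixed in the world has none). Each returns a list of dicts, best first, with "conf" (0 to 1); they miss things now and then, are a little off and sometimes report something else, mostly with a low value. They report only what shows in the picture. A call takes as long as a camera call. They do not tell look-alikes from the thing itself.
- masks_of(thing, camera): "mask" (384x512 bool, what is visible of it) and "extent" ([left, top, right, bottom] in pixels, round what is visible of it).
The state is a dict: "time_s": time; "qpos": joint angles; "joint_vel": joint speeds; "tau": joint torques, N m; "ee_pos": TCP position; "eef_rot": TCP orientation; "force": force on the tool from outside, world axes, zero at the start; "moment": the same for the moment, N m; "grip_width": finger opening in m.
Only numpy, scipy, OpenCV 4.12 (cv2) and the standard library are available. Lean on these libraries where they do the work, as an engineer would, in place of code of your own. Each camera call takes 0.05 s, during which the arm holds its last target.

## Task

Load the fixture for the screwdriving station: pick the longer aluminium cover plate off the bench and lay it flat in the nest between the four corner stops, fully down. Then lay the rubber feed roller across above it, with its steel shaft ends cradled in the V-grooves of the two blocks; lower it gently, do not drop it. Leave the shorter plate where it lies.

Things in the scene. Friction and masses are not known exactly. Their poses are not given: they have to be found in the camera images.
- long_plate_center (a point): Centre (half-way up) of the longer bare aluminium cover plate: 100 mm long (own x), 50 mm wide (own y), 6 mm thick (own z), about 80 g, lying flat and loose on the bench. Four small dark screw holes and a dark inlaid bar are only markings. Either way round is right.
- short_plate_center (a point): Centre (half-way up) of the shorter plate of another model, 66 mm long (own x), 50 mm wide, 6 mm thick, the same look. Not wanted: it stays where it is.
- roller_center (a point): Centre of the loose feed roller lying on the bench, about 0.2 kg. Own x is its axis. Black rubber body 24 mm in diameter and 116 mm long; at each end a steel shaft end 12 mm in diameter sticks out 34 mm (184 mm overall). It can roll if nudged. Either way round is right.
- nest (a point): Middle of the nest, on its flat floor, 20 mm above the bench; x along the fixture, y across, z up. Four L-shaped corner stops, 4 mm high, leave 105 mm (x) by 55 mm (y) for the 100 x 50 mm plate; between them the middle 87 mm of each long side is open for fingers, down to the floor. Steel V-blocks stand at x = +-66 to +-86 mm, 44 mm wide in y, tops 36 mm above the floor.
- v_rest (a point): Where the roller's centre lies when both shaft ends rest in the V-grooves: midway between the V-blocks, 32 mm above the nest floor (52 mm above the bench), roller axis along this x (axes as the nest). 90 degree grooves, open upward, 25 mm wide at the top, running along x; block tops 4 mm above this point. The rubber body fits between the blocks (132 mm apart), 8 mm spare at each end.
- fixture: The fixture, fixed to the bench: a 190 x 90 mm brown slab on a 210 x 100 mm aluminium plate, carrying nest and V-blocks. Origin on the bench under the nest's centre, x along its long direction, z up.
Not all that is in view belongs to the job. What is shaped like the part that bears long_plate_center but turquoise is not meant.

How it is judged:
On the way, in this order (a step that is already met when the one before it is completed fails the run):
1. the longer plate lies flat in the nest, between the four corner stops (x of long_plate_center in the frame of nest between -0.005 and 0.005 m and y of long_plate_center in the frame of nest between -0.005 and 0.005 m and z of long_plate_center in the frame of nest between 0.001 and 0.0045 m and angle between the x axis of long_plate_center and the x axis of nest, either way round below 0.12 rad and angle between long_plate_center's own z axis and vertical below 0.05 rad), for 0.2 s.
2. the roller lies in both V-grooves above the plate (x of roller_center in the frame of v_rest between -0.011 and 0.011 m and y of roller_center in the frame of v_rest between -0.003 and 0.003 m and z of roller_center in the frame of v_rest between -0.003 and 0.003 m and angle between the x axis of roller_center and the x axis of v_rest, either way round below 0.05 rad), for 0.2 s.
At the end, for the whole second after the job is handed in: Longer plate flat on the nest floor between the stops (centre within 5 mm, height 2 mm, turn 0.12 rad, tilt 0.05 rad); roller at rest in both V-grooves (11 mm along, 3 mm across and in height, 0.05 rad); shorter plate within 30 mm of its start (all of step 1 and all of step 2 and linear speed of each of long_plate, roller below 0.02 m/s and angular speed of each of long_plate, roller below 0.2 rad/s and distance of short_plate_center from where it was at the start of the episode below 0.03 m); the robot touches nothing.
It fails at once if the shorter plate is moved more than 30 mm (distance of short_plate_center from where it was at the start of the episode above 0.03 m).
It fails at once if the roller strikes the fixture hard (over 60 N) (contact force between roller and fixture above 60 N).
It fails at once if the roller is dropped: it falls free, out of the fingers, from more than about 18 mm (contact force between roller and the fingers below 0.05 N and contact force between roller and anything else below 0.05 N and linear speed of roller above 0.6 m/s).
It also fails if it takes over 62 s, if anything falls off the work surface, if the arm or the gripper's body presses on something with over 40 N, if the wrist force passes 120 N, or if a joint passes its speed limit or range.

## Working session

There is one attempt and no reset: what is moved stays moved. The work goes in short steps, Python scripts to look and compute and a shell command to move; the robot and the scene stay as the last step left them, time stands still between calls to the robot, and variables do not carry over. Pictures are saved under pics/ and viewed, and the job is handed in when it is done.

```bash
ls; mkdir -p pics; cat > h.py <<'E'
import numpy as np, cv2
from station import get_obs, camera, masks_of
def T(c):
    R=cv2.Rodrigues(np.array(c["rvec"],float))[0]; return R,np.array(c["tvec"],float).ravel()
def pts(c,mask=None):
    z=c["range_z"]; v,u=np.nonzero((z>0) if mask is None else (mask&(z>0)))
    d=z[v,u]; P=np.stack([(u-c["cx"])/c["fx"]*d,(v-c["cy"])/c["fy"]*d,d],1)
    R,t=T(c); return (P-t)@R, u, v
def save(c,n,s=1.5):
    cv2.imwrite("pics/"+n+".png",cv2.resize(c["img"][:,:,::-1],None,fx=s,fy=s))
E
python3 - <<'E'
from h import *
print(get_obs())
for n in ["top","scene"]:
    c=camera(n); save(c,n+"0"); R,t=T(c); print(n,-R.T@t,c["fx"])
    np.savez(n+"0.npz",**c)
    for th in ["long_plate_center","short_plate_center","roller_center","fixture"]:
        for m in masks_of(th,n):
            P,u,v=pts(c,m["mask"]); 
            print(n,th,round(m["conf"],2),m["extent"],m["mask"].sum(),np.median(P,0).round(4))
E
```

```text
pics
{'time_s': 0.0, 'qpos': array([ 1.06036876e+00,  3.00477268e-01,  1.52158829e+00, -2.36379157e-05,
        1.32063842e+00, -6.66054767e-02]), 'joint_vel': array([-8.46529509e-05, -1.07991993e-04,  2.77312730e-04,  1.59809126e-03,
       -5.06731442e-04,  1.27098413e-03]), 'tau': array([-2.88291718e-03, -5.31793964e+01, -3.52755189e+01,  7.08155846e-02,
        2.42373697e-02, -9.37335653e-05]), 'ee_pos': array([0.23605544, 0.49649048, 0.20487988]), 'eef_rot': array([-1.57190671e+00,  5.11207771e-05, -4.43816253e-01]), 'force': array([ 0.74252888, -0.50071236,  0.00723581]), 'moment': array([ 0.01801617, -0.04653689,  0.01404338]), 'grip_width': 0.09375874702223723}
top [ 0.20653753 -0.00997436  1.31059711] 496.91197848284963
top long_plate_center 0.84 [312.6, 210.2, 349.8, 241.9] 708 [ 0.4027 -0.1972  0.0053]
top long_plate_center 0.76 [323.6, 114.5, 361.1, 145.5] 627 [ 0.6712 -0.2379  0.0051]
top long_plate_center 0.75 [136.0, 244.9, 174.6, 281.5] 751 [0.3051 0.2655 0.0054]
top long_plate_center 0.7 [258.6, 197.6, 292.6, 234.3] 665 [ 0.4273 -0.0539  0.0055]
top long_plate_cente
[... 528 characters left out ...]
-0.0546  0.0061]
scene long_plate_center 0.77 [161.8, 204.3, 205.8, 225.7] 578 [ 0.4077 -0.1976  0.0059]
scene long_plate_center 0.76 [155.5, 285.1, 215.1, 340.1] 1292 [ 0.6772 -0.243   0.0062]
scene long_plate_center 0.69 [258.2, 232.1, 296.1, 267.0] 817 [ 0.5813 -0.0239  0.006 ]
scene long_plate_center 0.68 [324.6, 148.0, 354.8, 172.8] 356 [0.3102 0.2594 0.0058]
scene short_plate_center 0.7 [186.9, 238.6, 211.2, 269.0] 542 [ 0.5425 -0.1906  0.0061]
scene short_plate_center 0.2 [354.8, 172.2, 408.9, 241.4] 2732 [0.5423 0.2402 0.0201]
scene roller_center 0.88 [104.3, 229.9, 139.8, 283.5] 639 [ 0.5151 -0.3511  0.0202]
scene fixture 0.81 [350.9, 170.8, 405.0, 241.1] 2689 [0.5432 0.2406 0.0201]
```

View pics/top0.png

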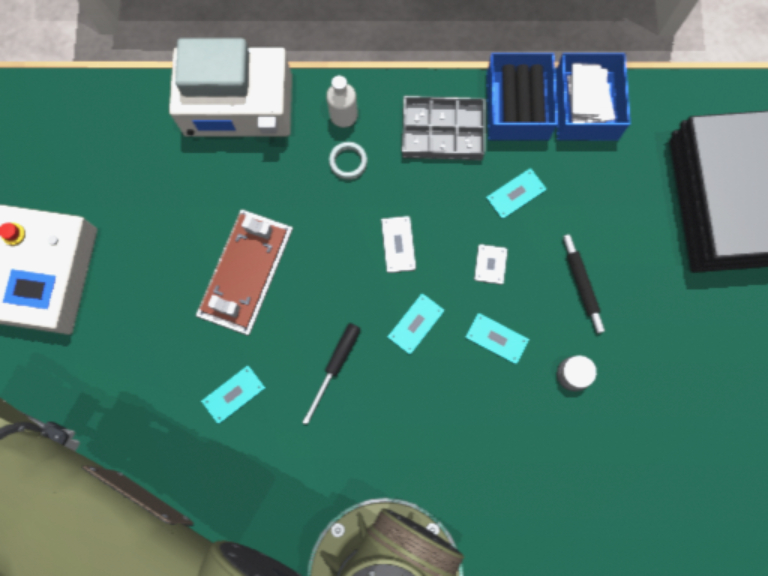

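View pics/scene0.png

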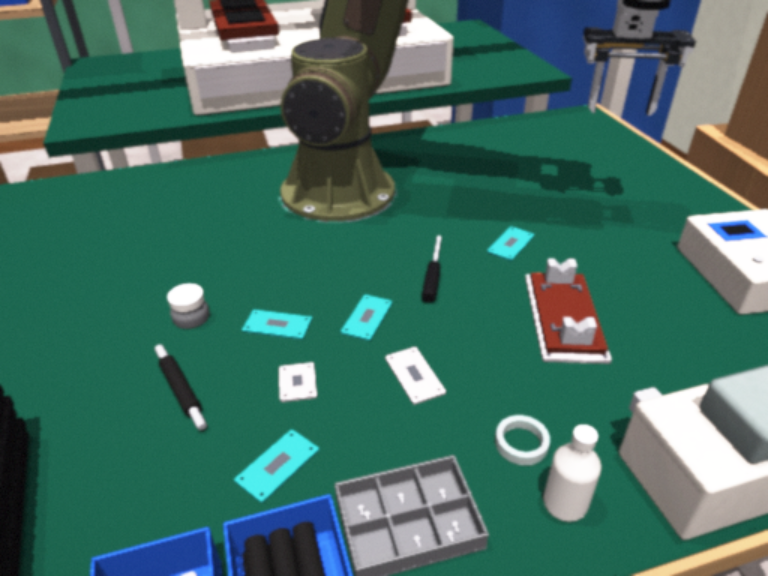

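The top view (768 px picture) shows the long bare plate at about (398,244), the short one at (491,264), the roller at (583,284) and the fixture at (245,270). There are four turquoise decoys. Next I'll fit the poses.

```bash
cat >> h.py <<'E'
def rayz(c,uv,z):
    uv=np.atleast_2d(np.array(uv,float)); R,t=T(c); C=-R.T@t
    d=np.stack([(uv[:,0]-c["cx"])/c["fx"],(uv[:,1]-c["cy"])/c["fy"],np.ones(len(uv))],1)@R
    return C+d*((z-C[2])/d[:,2])[:,None]
def rect(c,mask,z):
    k=cv2.findContours(mask.astype(np.uint8),cv2.RETR_EXTERNAL,cv2.CHAIN_APPROX_NONE)[0]
    k=max(k,key=cv2.contourArea).reshape(-1,2)
    W=rayz(c,k,z)[:,:2]*1000
    (cx,cy),(a,b),ang=cv2.minAreaRect(W.astype(np.float32))
    if a<b: a,b,ang=b,a,ang+90
    return np.round([cx,cy,a,b,(ang+90)%180-90],1)
E
python3 - <<'E'
from h import *
for n in ["top","scene"]:
    c=camera(n)
    for th,z in [("long_plate_center",.006),("short_plate_center",.006),("roller_center",.012),("fixture",.02)]:
        for m in masks_of(th,n):
            v,u=np.nonzero(m["mask"]); col=np.median(c["img"][v,u],0)
            if th[0]=="l" and col[0]<150: continue
            print(n,th,round(m["conf"],2),rect(c,m["mask"],z),col)
E
```

```text
top long_plate_center 0.81 [575.  -21.  101.7  52.    5.8] [246. 246. 247.]
top long_plate_center 0.7 [525.3 255.1 211.9 102.5 -19.8] [177. 109.  93.]
top short_plate_center 0.72 [ 538.5 -188.3   68.7   50.6   -7.5] [246. 246. 247.]
top roller_center 0.61 [ 502.3 -351.9  181.7   27.4   17.3] [53. 54. 54.]
top fixture 0.93 [520.3 251.7 207.9 101.1 -21. ] [176. 109.  93.]
scene long_plate_center 0.78 [578.4 -23.1 103.2  50.5   6. ] [253. 252. 253.]
scene short_plate_center 0.71 [ 541.3 -189.5   71.3   49.2   -9.5] [252. 250. 251.]
scene roller_center 0.98 [ 501.2 -352.8  194.3   24.9   16.6] [42. 41. 41.]
scene fixture 0.9 [516.  251.6 264.7 101.2 -19.7] [149.  77.  66.]
```

```bash
python3 -m jog '340 -518 0 0 0 31 0;340 -518 0 0 0 31 0;340 -518 0 0 0 31 0;340 -518 0 0 0 31 0;340 -518 0 0 0 31 0;340 -518 0 0 0 31 0;340 -518 0 0 0 31 0;340 -518 0 0 0 31 0;340 -518 0 0 0 31 0;340 -518 0 0 0 31 0' 30
```

```text
time_s: 1.83
ee_pos: [0.4577, 0.1588, 0.2057]
eef_rot: [-1.571, -0.001, 0.097]
force: [0.5, 0.3, 0.9]
grip_width: 0.094
```

```bash
python3 -m jog '119 -181 -6 0 0 0 0;119 -181 -6 0 0 0 0;119 -181 -6 0 0 0 0;119 -181 -6 0 0 0 0;119 -181 -6 0 0 0 0;119 -181 -6 0 0 0 0;119 -181 -6 0 0 0 0;119 -181 -6 0 0 0 0;119 -181 -6 0 0 0 0' 
python3 - <<'E'
from h import *
c=camera("wrist"); save(c,"w1"); R,t=T(c); print(-R.T@t,R[2]); o=get_obs(); print(o["ee_pos"],o["eef_rot"])
for m in masks_of("long_plate_center","wrist"):
    P,u,v=pts(c,m["mask"]); print(m["conf"],m["extent"],rect(c,m["mask"],.006),np.median(P,0))
E
```

```text
time_s: 2.58
ee_pos: [0.5762, -0.021, 0.1999]
eef_rot: [-1.57, -0.0, 0.098]
force: [-0.1, 0.5, 0.6]
grip_width: 0.094
[ 0.49939955 -0.0275887   0.38007933] [ 0.26306959  0.02569239 -0.9644347 ]
[ 0.57620682 -0.02082028  0.20002488] [-1.57055897e+00 -7.33846788e-04  9.87067552e-02]
0.88 [38.3, 195.0, 121.1, 261.3] [ 671.8 -239.   102.9   50.5  -55.7] [ 0.67055968 -0.23738346  0.00705908]
0.82 [228.4, 131.6, 269.8, 210.4] [575.3 -22.7 100.3  49.8   6.5] [ 0.5730636  -0.02216438  0.00695481]
0.69 [193.1, 0.9, 283.4, 93.7] [428.9 -53.3 101.1  52.5 -37.8] [ 0.42847773 -0.05279033  0.00691142]
0.66 [65.3, 2.0, 157.6, 50.1] [ 405.6 -191.1   91.2   50.2   61.2] [ 0.41428523 -0.17855576  0.0070407 ]
```

View pics/w1.png

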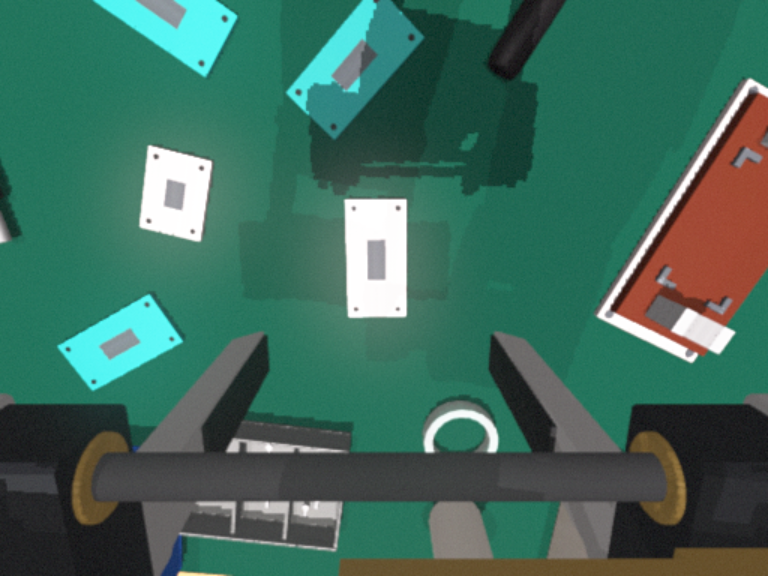

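The wrist view shows the bare long plate at (376,258), reading 100.3x49.8 mm, which agrees with the other views. I'll descend on it.

```bash
python3 -m jog '-1 -2 -40 0 0 0.8 0;-1 -2 -80 0 0 0.8 0;-1 -2 -120 0 0 0.8 0;-1 -2 -150 0 0 0.8 0;-1 -2 -170 0 0 0.8 0;-1 -2 -185 0 0 0.8 0;-1 -2 -192 0 0 0.8 0;-1 -2 -197 0 0 0.8 0;-1 -2 -198 0 0 0.8 0;-1 -2 -198 0 0 0.8 0' 
```

```text
time_s: 3.52
ee_pos: [0.5756, -0.0226, 0.0029]
eef_rot: [-1.571, -0.002, 0.113]
force: [-0.4, -0.4, -0.1]
grip_width: 0.094
```

```bash
python3 -m jog '0 0 -1.5 0 0 0 1;0 0 -1.5 0 0 0 1;0 0 -1.5 0 0 0 1;0 0 -1.5 0 0 0 1;0 0 -1.5 0 0 0 1;0 0 -1.5 0 0 0 1;0 0 -1.5 0 0 0 1;0 0 -1.5 0 0 0 1;0 0 -1.5 0 0 0 1;0 0 -1.5 0 0 0 1' 30
```

```text
time_s: 4.35
ee_pos: [0.5757, -0.0226, 0.0015]
eef_rot: [-1.571, -0.002, 0.113]
force: [-1.0, 0.1, 1.0]
grip_width: 0.0495
```

```bash
python3 -m jog '0 0 30 0 0 0 1;0 0 70 0 0 0 1;0 0 110 0 0 0 1;0 0 150 0 0 0 1;-20 40 150 0 0 -7 1;-30 80 150 0 0 -14 1;-40 120 150 0 0 -20 1;-50 160 150 0 0 -27 1;-55 200 150 0 0 -27 1;-55 230 150 0 0 -27 1'
python3 - <<'E'
from h import *
c=camera("wrist"); save(c,"w2"); o=get_obs(); print(o["ee_pos"],o["eef_rot"],o["grip_width"])
np.savez("w2.npz",**c)
for th,z in [("long_plate_center",.16),("fixture",.02)]:
  for m in masks_of(th,"wrist"):
    P,u,v=pts(c,m["mask"]); print(th,m["conf"],m["extent"],rect(c,m["mask"],z),np.median(P,0))
E
```

```text
time_s: 5.18
ee_pos: [0.5195, 0.2094, 0.1517]
eef_rot: [-1.571, -0.002, -0.359]
force: [1.2, 0.4, -0.3]
grip_width: 0.0493
[0.51921974 0.21489949 0.15167123] [-1.56919548 -0.00174441 -0.35494626] 0.04969786236100862
long_plate_center 0.8 [1.8, 141.6, 35.2, 235.5] [441.8  90.5  55.3  17.9 -33.1] [ 0.43135367 -0.03898604  0.00699705]
long_plate_center 0.68 [202.2, 0.0, 231.4, 14.6] [394.  238.4  14.    5.8  69.4] [0.34610266 0.24185915 0.00684197]
long_plate_center 0.56 [209.3, 158.9, 293.9, 298.5] [515.5 211.9  94.   49.  -20.8] [0.51212171 0.21257942 0.15720792]
fixture 0.96 [248.5, 69.4, 344.8, 260.2] [521.1 254.9 200.8  97.2 -19.8] [0.48005048 0.27223546 0.02092352]
fixture 0.47 [212.0, 160.1, 295.6, 298.5] [570.9 191.2 171.4  89.2 -20.6] [0.51204783 0.21257775 0.15720593]
```

View pics/w2.png

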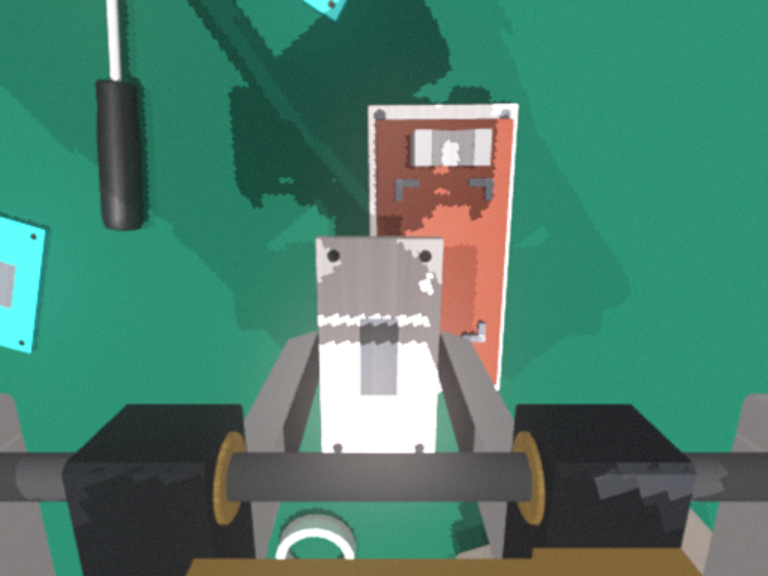

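The plate is held squarely (image (316..442, 237..452)), but it hides part of the fixture. I'll step aside so the whole fixture shows.

```bash
python3 -m jog '0 -90 40 0 0 0 1;0 -90 40 0 0 0 1;0 -90 40 0 0 0 1;0 -90 40 0 0 0 1;0 -90 40 0 0 0 1'
python3 - <<'E'
from h import *
c=camera("wrist"); save(c,"w3"); o=get_obs(); print(o["ee_pos"],o["eef_rot"],o["grip_width"])
np.savez("w3.npz",**c)
for m in masks_of("fixture","wrist"):
    P,u,v=pts(c,m["mask"]); print(m["conf"],m["extent"],rect(c,m["mask"],.01))
P,u,v=pts(c)
s=(P[:,0]>.38)&(P[:,0]<.66)&(P[:,1]>.15)&(P[:,1]<.36)
h,e=np.histogram(P[s,2],bins=np.arange(-.005,.08,.002)); print([(round(b,3),k) for b,k in zip(e,h) if k>20])
E
```

```text
time_s: 5.75
ee_pos: [0.5202, 0.1186, 0.1912]
eef_rot: [-1.571, -0.002, -0.357]
force: [0.2, 0.5, -0.3]
grip_width: 0.0488
[0.51992253 0.11942688 0.19068187] [-1.57119079e+00 -1.18474971e-03 -3.55339393e-01] 0.04907853569469093
0.8 [316.6, 40.1, 415.8, 224.3] [523.9 254.  210.7 102.9 -19.9]
[(np.float64(-0.003), np.int64(226)), (np.float64(-0.001), np.int64(13471)), (np.float64(0.001), np.int64(10247)), (np.float64(0.003), np.int64(135)), (np.float64(0.005), np.int64(75)), (np.float64(0.007), np.int64(1011)), (np.float64(0.009), np.int64(720)), (np.float64(0.011), np.int64(72)), (np.float64(0.013), np.int64(67)), (np.float64(0.015), np.int64(58)), (np.float64(0.017), np.int64(153)), (np.float64(0.019), np.int64(5925)), (np.float64(0.021), np.int64(4372)), (np.float64(0.023), np.int64(342)), (np.float64(0.025), np.int64(187)), (np.float64(0.027), np.int64(42)), (np.float64(0.029), np.int64(52)), (np.float64(0.031), np.int64(71)), (np.float64(0.033), np.int64(34)), (np.float64(0.035), np.int64(47)), (np.float64(0.037), np.int64(36)), (np.float64(0.039), np.int64(57)), (np.float64(0.041), np.int64(65)), (np.float64(0.043), np.int64(101)), (np.float64(0.045), np.int64(178)), (np.float64(0.047), np.int64(194)), (np.float64(0.049), np.int64(204)), (np.float64(0.051), np.int64(214)), (np.float64(0.053), np.int64(205)), (np.float64(0.055), np.int64(541)), (np.float64(0.057), np.int64(359))]
```

View pics/w3.png

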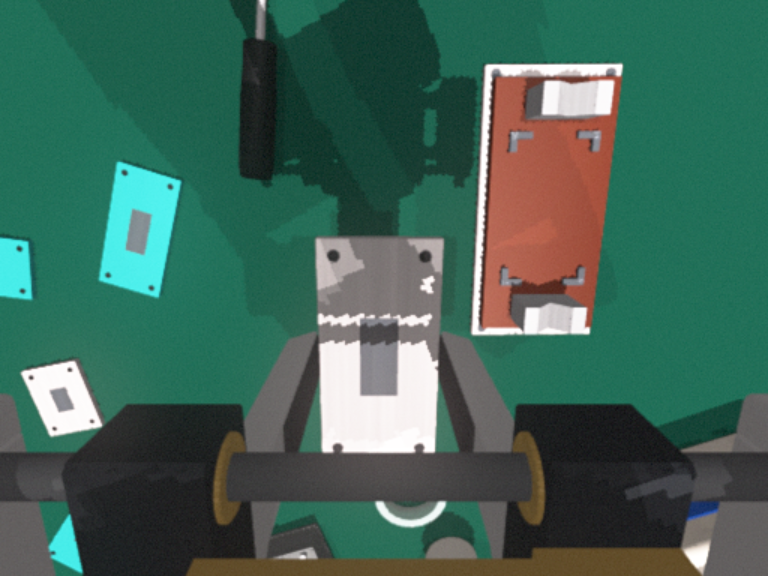

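```bash
python3 - <<'E'
from h import *
for nm in ["w3","top0"]:
    c=dict(np.load(nm+".npz"));
    P,u,v=pts(c)
    s=(P[:,0]>.40)&(P[:,0]<.66)&(P[:,1]>.16)&(P[:,1]<.36)
    dz=0.0 
    m=np.zeros((384,512),np.uint8); q=s&(P[:,2]>.0155)&(P[:,2]<.0245); m[v[q],u[q]]=1
    m=cv2.morphologyEx(m,cv2.MORPH_OPEN,np.ones((2,2),np.uint8))
    print(nm,"slab",rect(c,m>0,.02))
    # red colour slab
    I=c["img"].astype(int); red=(I[...,0]>I[...,1]+35)&(I[...,0]>I[...,2]+35)
    k=np.zeros_like(m); k[v[s],u[s]]=1; red=(red&(k>0)).astype(np.uint8)
    print("red",rect(c,red>0,.02))
    # everything of fixture z>.004 base
    m2=np.zeros((384,512),np.uint8); q=s&(P[:,2]>.005)&(P[:,2]<.0125); m2[v[q],u[q]]=1
    W=P[q][:,:2]*1000; r=cv2.minAreaRect(W.astype(np.float32)); print("base",r, q.sum())
    q=s&(P[:,2]>.050); W=P[q]*1000
    d=np.array([np.cos(np.radians(-20)),np.sin(np.radians(-20))]); a=W[:,:2]@d
    for g in [a<a.mean(),a>=a.mean()]:
        r=cv2.minAreaRect(W[g][:,:2].astype(np.float32)); print("V",np.round(r[0],1),np.round(r[1],1),r[2],g.sum(),np.percentile(W[g][:,2],95))
c=dict(np.load("w3.npz"))
g=cv2.resize(c["img"][30:240,300:430,::-1],None,fx=4.6,fy=2.8*1.0) if 0 else cv2.resize(c["img"][60:215,305:415,::-1],None,fx=3.8,fy=3.8,interpolation=cv2.INTER_CUBIC)
cv2.imwrite("pics/w3z.png",g)
E
```

```text
w3 slab [525.7 255.4 190.2  91.2 -20. ]
red [524.4 254.4 189.4  90.3 -20. ]
base ((524.4210205078125, 254.87510681152344), (100.47274780273438, 210.57958984375), 70.04161071777344) 1860
V [477.1 232. ] [ 49.  153.9] 24.020681381225586 6238 313.7320404057941
V [559.1 202.4] [136.6  40.2] 36.324668884277344 6604 316.836579694682
top0 slab [521.3 251.8 189.6  90.5 -20. ]
red [524.3 253.1 188.9  89.7 -20.3]
base ((528.14599609375, 261.8370361328125), (194.52072143554688, 255.9384002685547), 89.99071502685547) 463
V [453.  279.9] [44.5 20.1] 69.8587646484375 98 58.63581289526746
V [595.9 229.1] [45.4 20.5] 69.1340103149414 95 58.390816041313364
```

View pics/w3z.png

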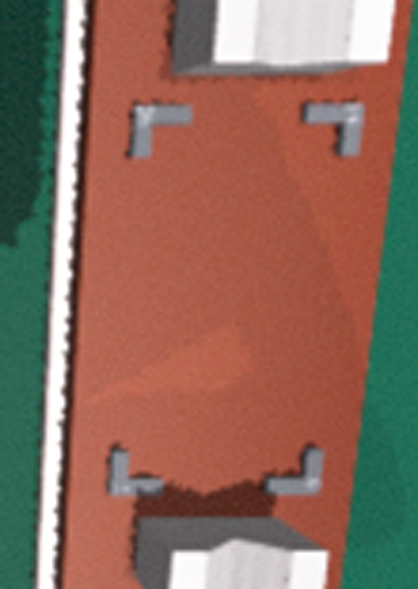

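```bash
python3 - <<'E'
from h import *
c=dict(np.load("w3.npz"))
q=np.array([(135,104),(362,103),(321,493),(110,493)],float)/3.8+[305,60]-.4
W=rayz(c,q,.024)[:,:2]*1000; print(W.round(1),W.mean(0), cv2.minAreaRect(W.astype(np.float32)))
# plate in hand: depth
P,u,v=pts(c); 
s=(v>150)&(v<302)&(u>200)&(u<305)&(P[:,2]>.185)&(P[:,2]<.205)
print(np.median(P[s,2]))
q=np.array([(316,238),(443,238),(434,452),(323,452)],float)/1.5
print(rayz(c,q,.195)*1000)
tcp=np.array([.5199,.1194]); 
k=rayz(c,q,.195)[:,:2]; d=k-tcp; y=np.radians(-20.4); print(np.stack([d@[np.cos(y),np.sin(y)],d@[-np.sin(y),np.cos(y)]],1)*1000)
# hole/inlay centre
q=np.array([(378,357)],float)/1.5; d=rayz(c,q,.195)[:,:2]-tcp; print("inlay",d@[np.cos(y),np.sin(y)],d@[-np.sin(y),np.cos(y)])
E
```

```text
[[458.9 244. ]
 [481.3 304.8]
 [590.  266.7]
 [567.  204.9]] [524.29764967 255.09668073] ((524.4519653320312, 255.32647705078125), (65.89881134033203, 115.58907318115234), 70.1252212524414)
0.19673071203065606
[[465.18803083 113.87235004 195.        ]
 [482.4986651  160.3981709  195.        ]
 [572.6301708  126.45738585 195.        ]
 [555.32895867  79.91209605 195.        ]]
[[-49.35375905 -24.25202986]
 [-49.34641395  25.38978731]
 [ 46.96303196  24.99502424]
 [ 46.9713044  -24.66175652]]
inlay [0.00098118] [-3.61249786e-05]
```

```bash
python3 -m jog '4 40 0 0 0 0.4 1;4 80 0 0 0 0.4 1;4 120 -20 0 0 0.4 1;4 135.3 -50 0 0 0.4 1;4 135.3 -85 0 0 0.4 1;4 135.3 -115 0 0 0.4 1;4 135.3 -140 0 0 0.4 1;4 135.3 -150 0 0 0.4 1;4 135.3 -155 0 0 0.4 1;4 135.3 -155 0 0 0.4 1'
```

```text
time_s: 6.68
ee_pos: [0.5235, 0.2555, 0.035]
eef_rot: [-1.572, 0.0, -0.347]
force: [-0.6, -0.1, -0.4]
grip_width: 0.049
```

```bash
python3 -m jog '0.3 -0.7 -3 0 0 0 1;0.3 -0.7 -5 0 0 0 1;0.3 -0.7 -7 0 0 0 1;0.3 -0.7 -9 0 0 0 1;0.3 -0.7 -10 0 0 0 1'
python3 - <<'E'
from h import *
c=camera("wrist"); save(c,"w4")
print(get_obs()["ee_pos"])
E
```

```text
time_s: 7.1
ee_pos: [0.524, 0.2548, 0.0252]
eef_rot: [-1.572, -0.0, -0.347]
force: [0.2, 0.5, -1.3]
grip_width: 0.0493
[0.52384656 0.25479104 0.02494755]
```

View pics/w4.png

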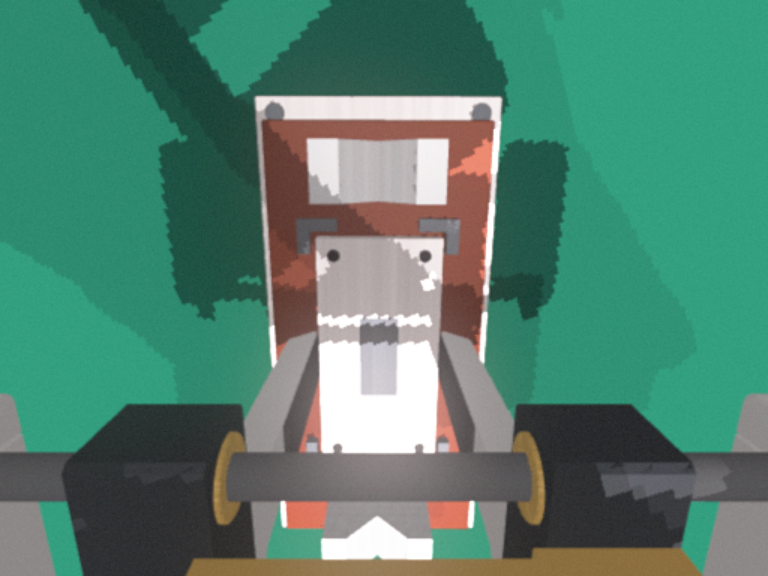

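The plate sits centred between the stops (316..443 inside 308..448). I'll set it down and release.

```bash
python3 -m jog '0 0 -1 0 0 0 1;0 0 -2 0 0 0 1;0 0 -3 0 0 0 1;0 0 -3.5 0 0 0 1;0 0 -3.5 0 0 0 1'
```

```text
time_s: 7.57
ee_pos: [0.5239, 0.2548, 0.0215]
eef_rot: [-1.572, -0.0, -0.347]
force: [0.6, 0.3, -0.5]
grip_width: 0.049
```

```bash
python3 -m jog '0 0 0 0 0 0 0;0 0 0 0 0 0 0;0 0 0 0 0 0 0;0 0 0 0 0 0 0;0 0 0 0 0 0 0;0 0 40 0 0 0 0;0 0 80 0 0 0 0;0 0 120 0 0 0 0;0 0 160 0 0 0 0;0 0 170 0 0 0 0'
python3 - <<'E'
from h import *
c=camera("wrist"); save(c,"w5"); np.savez("w5.npz",**c); print(get_obs()["ee_pos"],get_obs()["eef_rot"])
for th,z in [("long_plate_center",.026),("fixture",.01)]:
  for m in masks_of(th,"wrist"):
    P,u,v=pts(c,m["mask"]); print(th,m["conf"],m["extent"],rect(c,m["mask"],z),np.median(P,0))
    if th[0]=="l":
      A=np.c_[P[:,:2],np.ones(len(P))]; print(np.linalg.lstsq(A,P[:,2],rcond=None)[0])
E
```

```text
time_s: 8.4
ee_pos: [0.5255, 0.2555, 0.1983]
eef_rot: [-1.566, -0.007, -0.347]
force: [-0.2, 0.4, 1.8]
grip_width: 0.0935
[0.52542438 0.25548142 0.19731298] [-1.56644178 -0.00621192 -0.34694541]
long_plate_center 0.94 [228.4, 133.3, 273.8, 214.2] [523.3 256.   99.5  50.  -20. ] [0.51991495 0.25674158 0.02695663]
[ 0.00223784 -0.00044614  0.02587916]
long_plate_center 0.75 [146.7, 0.0, 203.3, 35.5] [340.7 242.   59.1  31.5  70.2] [0.33007276 0.24192884 0.00692605]
[-0.01464782  0.00157247  0.0112708 ]
long_plate_center 0.69 [0.0, 146.5, 24.5, 224.8] [440.9 -20.5  96.7  24.9 -32.5] [ 0.43256875 -0.03454136  0.00697603]
[-0.05407437 -0.07377949  0.02745455]
fixture 0.71 [208.2, 82.5, 297.5, 256.6] [527.1 254.  216.1 102.1 -19.9] [0.50293924 0.26006802 0.02098391]
```

View pics/w5.png

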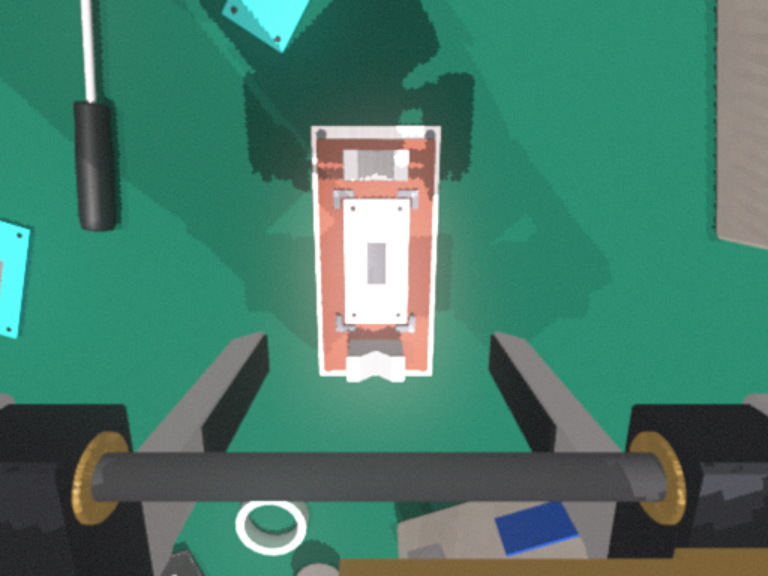

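The plate lies flat inside all four stops: centre (376,262), top 6 mm above the floor. Next is the roller; I'll check the wrist joint range first.

```bash
python3 - <<'E'
from h import *
o=get_obs(); print(o["qpos"].round(3), o["eef_rot"])
c=dict(np.load("w5.npz"));P,u,v=pts(c)
s=(P[:,0]>.40)&(P[:,0]<.66)&(P[:,1]>.16)&(P[:,1]<.36)&(P[:,2]>.0165)&(P[:,2]<.030)
print(cv2.minAreaRect((P[s][:,:2]*1000).astype(np.float32)))
E
```

```text
[ 3.900e-01  3.830e-01  1.442e+00 -1.000e-03  1.316e+00 -8.330e-01] [-1.57147731e+00 -7.03967261e-04 -3.46873844e-01]
((524.1730346679688, 255.1977996826172), (90.02556610107422, 189.45335388183594), 70.00132751464844)
```

```bash
python3 -m jog '-24 -607 0 0 0 -143 0;-24 -607 0 0 0 -143 0;-24 -607 0 0 0 -143 0;-24 -607 0 0 0 -143 0;-24 -607 0 0 0 -143 0;-24 -607 0 0 0 -143 0;-24 -607 0 0 0 -143 0;-24 -607 0 0 0 -143 0;-24 -607 0 0 0 -143 0;-24 -607 0 0 0 -143 0'
```

```text
time_s: 9.38
ee_pos: [0.5062, -0.1633, 0.1892]
eef_rot: [-1.575, 0.001, -1.603]
force: [0.9, 0.5, 0.7]
grip_width: 0.0937
```

```bash
python3 -m jog '-5 -189 10 0 0 -71 0;-5 -189 10 0 0 -71 0;-5 -189 10 0 0 -71 0;-5 -189 10 0 0 -71 0;-5 -189 10 0 0 -71 0;-5 -189 10 0 0 -71 0;-5 -189 10 0 0 -71 0;-5 -189 10 0 0 -71 0;-5 -189 10 0 0 -71 0;-5 -189 10 0 0 -71 0'
python3 -m jog '0 0 0 0 0 0 0;0 0 0 0 0 0 0'
cat > r.py <<'E'
import sys
from h import *
n=sys.argv[1]
c=camera("wrist"); save(c,n); o=get_obs(); print(o["ee_pos"],o["eef_rot"],o["qpos"][5])
for m in masks_of("roller_center","wrist"):
    P,u,v=pts(c,m["mask"]); print(m["conf"],m["extent"],rect(c,m["mask"],.012),np.median(P,0))
E
python3 r.py w6
```

```text
time_s: 10.22
ee_pos: [0.5006, -0.3519, 0.1964]
eef_rot: [-1.578, -0.002, -2.849]
force: [-0.7, -0.4, -0.3]
grip_width: 0.0941
time_s: 10.38
ee_pos: [0.5, -0.3515, 0.1939]
eef_rot: [-1.582, -0.004, -2.846]
force: [-0.9, -0.3, -0.7]
grip_width: 0.0939
[ 0.50011379 -0.35160897  0.19448624] [-1.58085937 -0.00334613 -2.84460072] 0.5992102088702153
0.62 [248.4, 96.2, 269.1, 245.1] [ 501.3 -353.6  183.5   23.1   16.7] [ 0.50823092 -0.35124109  0.02212888]
```

View pics/w6.png

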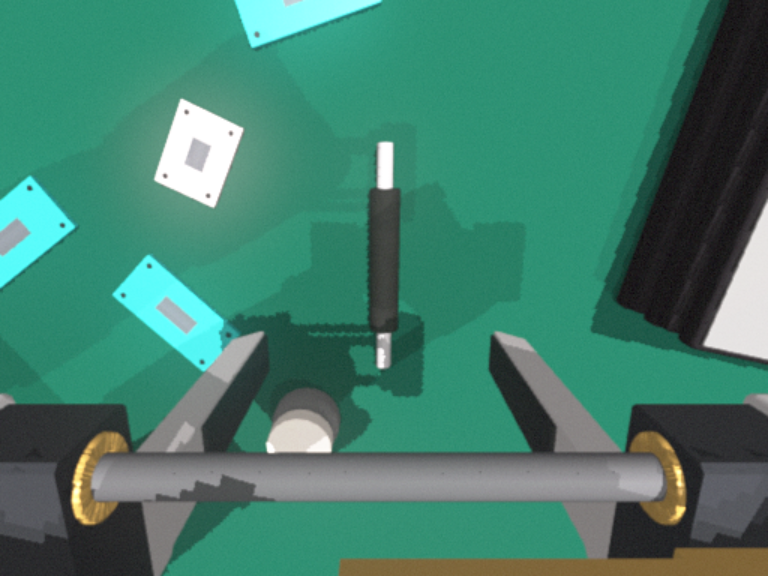

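Roller found at (384,255), 183.5 x 23 mm, aligned with the tool. I'll correct the small tilt and descend.

```bash
python3 -m jog '1.2 -1.7 -40 -0.55 -0.17 0 0;1.2 -1.7 -80 -0.55 -0.17 0 0;1.2 -1.7 -120 -0.55 -0.17 0 0;1.2 -1.7 -150 -0.55 -0.17 0 0;1.2 -1.7 -170 -0.55 -0.17 0 0;1.2 -1.7 -180 -0.55 -0.17 0 0;1.2 -1.7 -185 -0.55 -0.17 0 0;1.2 -1.7 -188 -0.55 -0.17 0 0;1.2 -1.7 -190 -0.55 -0.17 0 0;1.2 -1.7 -190 -0.55 -0.17 0 0'; python3 -c "
from h import *
o=get_obs();print(o['ee_pos'],o['eef_rot'])"
```

```text
time_s: 11.32
ee_pos: [0.5019, -0.3537, 0.006]
eef_rot: [-1.569, -0.002, -2.844]
force: [-0.9, 1.2, -0.4]
grip_width: 0.094
[ 0.50191046 -0.35373675  0.00599004] [-1.56880015e+00 -1.91863862e-03 -2.84447645e+00]
```

```bash
python3 -m jog '0 0 -2 0 0 0 0.3;0 0 -4 0 0 0 0.5;0 0 -4.5 0 0 0 1;0 0 -4.5 0 0 0 1;0 0 -4.5 0 0 0 1;0 0 -4.5 0 0 0 1;0 0 -4.5 0 0 0 1;0 0 -4.5 0 0 0 1;0 0 -4.5 0 0 0 1;0 0 -4.5 0 0 0 1' 30
python3 -m jog '0 0 0 0 0 0 1;0 0 0 0 0 0 1'
```

```text
time_s: 12.15
ee_pos: [0.5019, -0.3538, 0.0015]
eef_rot: [-1.569, -0.002, -2.844]
force: [-0.6, 0.4, 0.6]
grip_width: 0.0307
time_s: 12.32
ee_pos: [0.5019, -0.3537, 0.0015]
eef_rot: [-1.569, -0.002, -2.845]
force: [0.2, -0.1, -0.2]
grip_width: 0.0235
```

```bash
python3 -m jog '0 0 10 0 0 0 1;0 0 20 0 0 0 1;0 0 40 0 0 0 1;0 0 70 0 0 0 1;0 0 100 0 0 0 1;0 0 130 0 0 0 1;0 0 160 0 0 0 1;0 0 185 0 0 0 1;0 0 185 0 0 0 1' 40
python3 r.py w7; python3 -c "
from h import *
o=get_obs();print(o['grip_width'],o['force'])"
```

```text
time_s: 13.07
ee_pos: [0.5033, -0.3548, 0.1934]
eef_rot: [-1.561, 0.003, -2.844]
force: [0.2, -0.2, -1.7]
grip_width: 0.0232
[ 0.50258981 -0.35430739  0.19004617] [-1.56421948e+00  1.20452819e-03 -2.84454869e+00] 0.6020027363560109
0.81 [234.0, 81.1, 275.6, 371.7] [ 473.  -365.5  283.9   51.3   16.8] [ 0.52527765 -0.34731375  0.21389879]
0.0229393553145391 [-0.17094763 -0.82391506 -2.88695052]
```

View pics/w7.png

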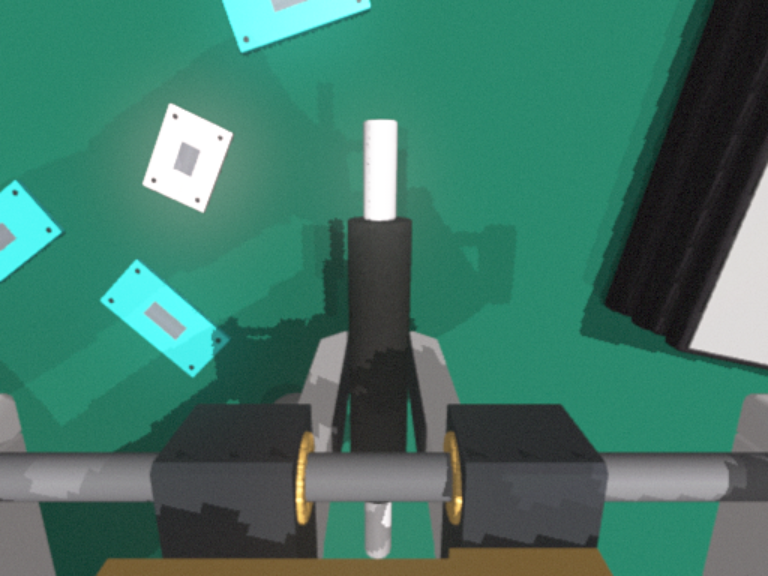

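```bash
cat > hold.py <<'E'
from h import *
from scipy.spatial.transform import Rotation as Ro
c=camera("wrist"); o=get_obs(); R=Ro.from_euler("xyz",o["eef_rot"]).as_matrix()
print(o["ee_pos"],o["eef_rot"],o["grip_width"])
P,u,v=pts(c); L=(P-o["ee_pos"])@R*1000   # tool frame: x along roller, y down, z jaw
s=(np.abs(L[:,2])<14)&(L[:,1]>-40)&(L[:,1]<5)&(np.abs(L[:,0])<105)
L=L[s]; v=v[s]
xs=L[:,0]; print("x range",xs.min(),xs.max())
b=2*np.round(L[:,0]/10)*5
for k in np.unique(b):
    q=L[b==k]
    if len(q)>20: print(k,len(q),"top y",np.percentile(q[:,1],5).round(1),"z mid",((q[:,2].max()+q[:,2].min())/2).round(1),"w",np.ptp(q[:,2]).round(1), "wy",np.ptp(q[:,0]).round(1))
E
python3 hold.py
```

```text
[ 0.50154117 -0.35345944  0.18595753] [-1.56946894e+00 -2.44733719e-03 -2.84448166e+00] 0.02309386417689696
x range -91.91136173165876 92.23952996371332
-90.0 307 top y -19.9 z mid -0.1 w 11.6 wy 6.8
-80.0 438 top y -19.8 z mid 0.2 w 11.3 wy 9.6
-70.0 434 top y -19.7 z mid 0.2 w 11.5 wy 9.9
-60.0 614 top y -25.0 z mid -0.1 w 23.2 wy 10.0
-50.0 789 top y -25.5 z mid -0.1 w 23.7 wy 10.0
-40.0 759 top y -25.4 z mid -0.1 w 24.0 wy 9.9
-30.0 718 top y -25.3 z mid -0.3 w 23.8 wy 9.9
-20.0 677 top y -25.4 z mid -0.0 w 23.5 wy 10.0
-10.0 913 top y -34.6 z mid -0.0 w 28.0 wy 10.0
0.0 703 top y -33.3 z mid -0.4 w 23.3 wy 10.0
10.0 620 top y -25.5 z mid -0.6 w 23.6 wy 10.0
20.0 570 top y -25.1 z mid -0.6 w 23.8 wy 9.9
30.0 487 top y -24.9 z mid -0.3 w 23.5 wy 9.9
40.0 28 top y -20.1 z mid -0.7 w 22.8 wy 3.8
60.0 63 top y -24.7 z mid -0.8 w 10.2 wy 8.8
70.0 231 top y -19.2 z mid -1.0 w 11.3 wy 10.0
80.0 218 top y -19.2 z mid -1.0 w 11.5 wy 10.0
90.0 140 top y -18.8 z mid -1.0 w 11.6 wy 7.2
```

The roller is held centred (offset 0.2/-0.4 mm, 0.4° skew). I'll carry it to the fixture.

```bash
python3 -m jog '23 608 10 0 0 143.4 1;23 608 10 0 0 143.4 1;23 608 10 0 0 143.4 1;23 608 10 0 0 143.4 1;23 608 10 0 0 143.4 1;23 608 10 0 0 143.4 1;23 608 10 0 0 143.4 1;23 608 10 0 0 143.4 1;23 608 10 0 0 143.4 1;23 608 10 0 0 143.4 1' 40; python3 -m jog '0 0 0 0 0 0 1'
```

```text
time_s: 14.05
ee_pos: [0.5163, 0.0646, 0.1916]
eef_rot: [-1.572, -0.003, -1.588]
force: [1.3, -0.7, -3.1]
grip_width: 0.0228
time_s: 14.13
ee_pos: [0.5155, 0.0702, 0.1904]
eef_rot: [-1.574, -0.002, -1.576]
force: [0.1, -0.4, -3.0]
grip_width: 0.0232
```

```bash
python3 -m jog '9 185 0 0 0 70.7 1;9 185 0 0 0 70.7 1;9 185 0 0 0 70.7 1;9 185 0 0 0 70.7 1;9 185 0 0 0 70.7 1;9 185 0 0 0 70.7 1;9 185 0 0 0 70.7 1;9 185 0 0 0 70.7 1;9 185 0 0 0 70.7 1;9 185 0 0 0 70.7 1'; python3 -m jog '0 0 0 0 0 0 1;0 0 0 0 0 0 1;0 0 0 0 0 0 1'; python3 hold.py
```

```text
time_s: 14.97
ee_pos: [0.5238, 0.2549, 0.1887]
eef_rot: [-1.576, 0.001, -0.336]
force: [0.1, -0.0, -1.9]
grip_width: 0.023
time_s: 15.22
ee_pos: [0.5235, 0.2547, 0.1877]
eef_rot: [-1.577, 0.002, -0.34]
force: [-0.0, -0.8, -2.2]
grip_width: 0.0227
[0.5236203  0.25479702 0.18799785] [-1.57631198  0.00162189 -0.33904376] 0.02322340353043289
x range -92.41325302761936 91.84330426552118
-90.0 344 top y -18.1 z mid 1.1 w 11.7 wy 7.4
-80.0 452 top y -18.0 z mid 1.1 w 11.9 wy 9.6
-70.0 442 top y -18.0 z mid 1.1 w 12.0 wy 9.9
-60.0 638 top y -23.2 z mid 1.1 w 23.2 wy 10.0
-50.0 794 top y -23.5 z mid 1.1 w 23.7 wy 10.0
-40.0 752 top y -23.5 z mid 0.8 w 23.5 wy 9.9
-30.0 719 top y -23.5 z mid 0.8 w 23.8 wy 10.0
-20.0 681 top y -23.4 z mid 1.1 w 23.5 wy 10.0
-10.0 950 top y -36.6 z mid -0.0 w 27.9 wy 10.0
0.0 712 top y -32.7 z mid 0.8 w 23.2 wy 10.0
10.0 610 top y -23.6 z mid 0.6 w 23.7 wy 10.0
20.0 566 top y -23.2 z mid 0.5 w 23.7 wy 9.9
30.0 464 top y -23.3 z mid 0.9 w 23.4 wy 9.9
60.0 78 top y -23.1 z mid 0.5 w 10.5 wy 9.4
70.0 228 top y -17.3 z mid 0.8 w 11.3 wy 9.9
80.0 206 top y -17.7 z mid 0.5 w 10.8 wy 9.9
90.0 118 top y -17.4 z mid 0.5 w 10.9 wy 6.8
```

```bash
python3 -m jog '0.7 0.2 -30 0.28 -0.1 -0.3 1;0.7 0.2 -60 0.28 -0.1 -0.3 1;0.7 0.2 -85 0.28 -0.1 -0.3 1;0.7 0.2 -105 0.28 -0.1 -0.3 1;0.7 0.2 -118 0.28 -0.1 -0.3 1;0.7 0.2 -125 0.28 -0.1 -0.3 1;0.7 0.2 -130 0.28 -0.1 -0.3 1;0.7 0.2 -132 0.28 -0.1 -0.3 1;0.7 0.2 -132 0.28 -0.1 -0.3 1'
python3 - <<'E'
from h import *
for n in ["wrist","scene"]:
    c=camera(n); save(c,n+"8")
    if n=="scene": cv2.imwrite("pics/s8z.png",cv2.resize(c["img"][140:280,310:460,::-1],None,fx=4,fy=4,interpolation=cv2.INTER_CUBIC))
o=get_obs();print(o["ee_pos"],o["eef_rot"],o["force"])
E
```

```text
time_s: 16.02
ee_pos: [0.5245, 0.2551, 0.0563]
eef_rot: [-1.571, 0.001, -0.345]
force: [0.1, 0.2, -2.3]
grip_width: 0.0229
[0.52473263 0.25517389 0.05684416] [-1.57018695e+00  6.23866238e-04 -3.44618121e-01] [-0.17061426 -0.16285208 -1.67682457]
```

View pics/wrist8.png

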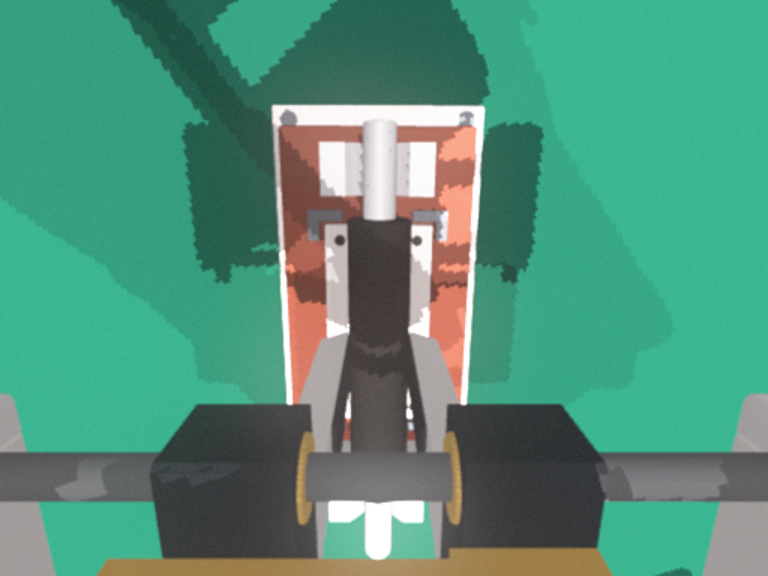

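View pics/s8z.png

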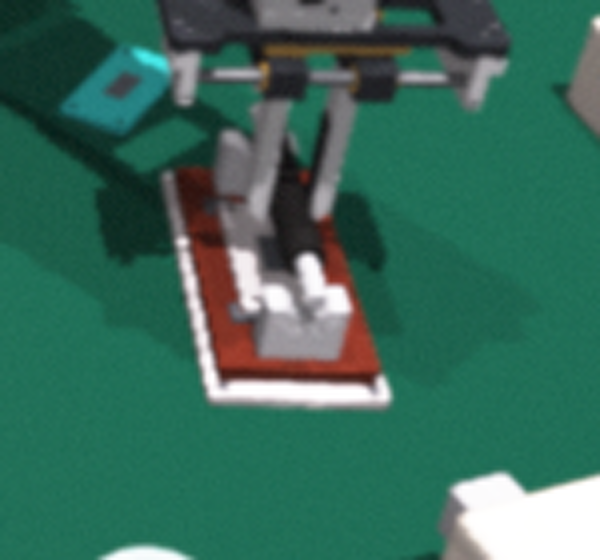

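The shaft is centred over both grooves (380 vs 378 at the far block, 378 vs 377 at the near one). I'll lower slowly, watching the force.

```bash
python3 -m jog '0 0 -3 0 0 0 1;0 0 -6 0 0 0 1;0 0 -9 0 0 0 1;0 0 -11 0 0 0 1;0 0 -13 0 0 0 1;0 0 -14 0 0 0 1;0 0 -14 0 0 0 1'
```

```text
time_s: 16.7
ee_pos: [0.5246, 0.2551, 0.0426]
eef_rot: [-1.571, 0.001, -0.345]
force: [0.7, 0.1, -2.2]
grip_width: 0.0231
```

```bash
python3 -m jog '0 0 -0.5 0 0 0 1;0 0 -1 0 0 0 1;0 0 -1 0 0 0 1'
```

```text
time_s: 16.95
ee_pos: [0.5247, 0.2551, 0.0423]
eef_rot: [-1.57, 0.001, -0.345]
force: [-3.5, -2.1, 6.1]
grip_width: 0.0232
```

Contact, with a slight sideways push towards -y. I'll ease that way and seat it.

```bash
python3 -m jog '-0.2 -0.5 0 0 0 0 1;-0.2 -0.5 -0.5 0 0 0 1;-0.2 -0.5 -0.5 0 0 0 1'
```

```text
time_s: 17.2
ee_pos: [0.5246, 0.2546, 0.0419]
eef_rot: [-1.57, 0.0, -0.345]
force: [-0.6, -1.3, 0.2]
grip_width: 0.0233
```

```bash
python3 -m jog '-0.1 -0.3 -0.5 0 0 0 1;-0.1 -0.3 -0.8 0 0 0 1;-0.1 -0.3 -0.8 0 0 0 1'
```

```text
time_s: 17.45
ee_pos: [0.5247, 0.2542, 0.0415]
eef_rot: [-1.57, 0.0, -0.345]
force: [-1.9, -1.9, 4.7]
grip_width: 0.0229
```

```bash
python3 -m jog '0 0 0 0 0 0 0.68;0 0 0 0 0 0 0.66;0 0 0 0 0 0 0.6;0 0 0 0 0 0 0.4;0 0 0 0 0 0 0;0 0 0 0 0 0 0;0 0 0 0 0 0 0;0 0 0 0 0 0 0;0 0 0 0 0 0 0'
```

```text
time_s: 18.2
ee_pos: [0.5247, 0.2542, 0.0415]
eef_rot: [-1.57, -0.0, -0.345]
force: [0.2, 0.2, 0.5]
grip_width: 0.0742
```

```bash
python3 -m jog '0 0 0 0 0 0 0;0 0 0 0 0 0 0;0 0 15 0 0 0 0;0 0 50 0 0 0 0;0 0 90 0 0 0 0;0 0 130 0 0 0 0;0 0 160 0 0 0 0;0 0 160 0 0 0 0;0 0 160 0 0 0 0;0 0 160 0 0 0 0'
python3 - <<'E'
from h import *
c=camera("wrist"); save(c,"w9"); np.savez("w9.npz",**c); print(get_obs()["ee_pos"])
P,u,v=pts(c); y=np.radians(-20)
d=P[:,:2]-[.5243,.2551]; L=np.stack([d@[np.cos(y),np.sin(y)],d@[-np.sin(y),np.cos(y)],P[:,2]],1)*1000
s=(np.abs(L[:,0])<110)&(np.abs(L[:,1])<50)
L=L[s]; I=c["img"][v[s],u[s]].astype(int).sum(1)
q=(np.abs(L[:,0])<56)&(L[:,2]>45)
for a,b in [(-55,-30),(-30,0),(0,30),(30,55)]:
    k=L[q&(L[:,0]>a)&(L[:,0]<b)]; print(a,len(k),"y",(k[:,1].max()+k[:,1].min())/2,"top",np.percentile(k[:,2],95))
# body x extents
k=L[(I<250)&(L[:,2]>45)]; print("body x",np.percentile(k[:,0],[.5,99.5]))
k=L[L[:,2]>49]; print("all x",k[:,0].min(),k[:,0].max())
for th in ["long_plate_center","short_plate_center","roller_center"]:
  for m in masks_of(th,"wrist")[:2]:
    print(th,m["conf"],m["extent"],rect(c,m["mask"],.026 if th[0]=="l" else .052))
c=camera("scene"); cv2.imwrite("pics/s9z.png",cv2.resize(c["img"][140:280,310:460,::-1],None,fx=4,fy=4,interpolation=cv2.INTER_CUBIC))
for m in masks_of("short_plate_center","scene"): print("short",m["conf"],rect(c,m["mask"],.006))
E
```

```text
time_s: 19.03
ee_pos: [0.5243, 0.254, 0.2004]
eef_rot: [-1.571, 0.001, -0.345]
force: [-0.0, 0.5, 0.3]
grip_width: 0.094
[0.52417541 0.25398879 0.19988915]
-55 2832 y -0.00164306763335631 top 322.74292105378146
-30 26285 y -0.0003237841316732215 top 326.4378799017186
0 3072 y -0.20670900472993736 top 303.6271847080855
30 433 y 0.06442366014112366 top 65.27072412373333
body x [-34.23982029   6.77043592]
all x -91.94693464874173 92.14445087086226
long_plate_center 0.94 [228.3, 135.7, 275.7, 215.6] [529.9 273.6  99.   12.4 -20. ]
long_plate_center 0.82 [153.5, 0.0, 207.9, 39.9] [339.5 243.7  62.1  33.9  70.3]
roller_center 0.94 [243.1, 95.2, 263.8, 260.9] [525.8 254.8 187.2  24.  -20.2]
short 0.66 [ 542.8 -190.4   69.5   51.3  -11.9]
```

View pics/w9.png

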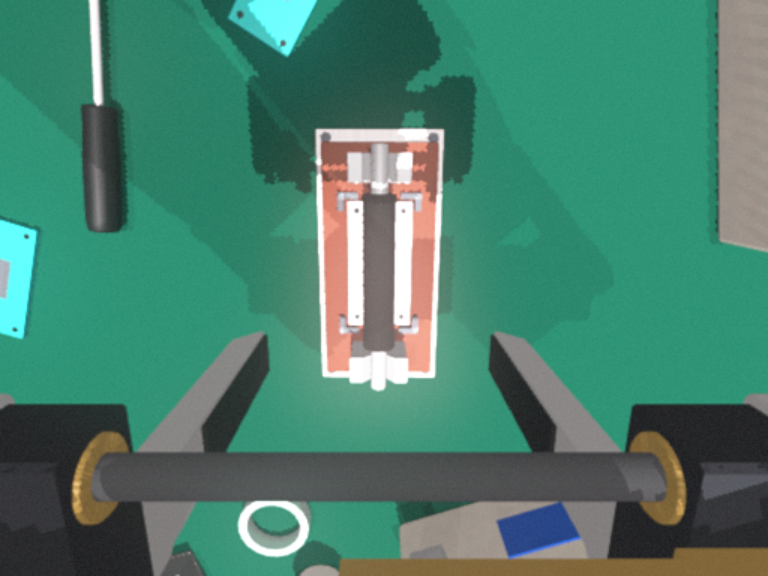

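View pics/s9z.png

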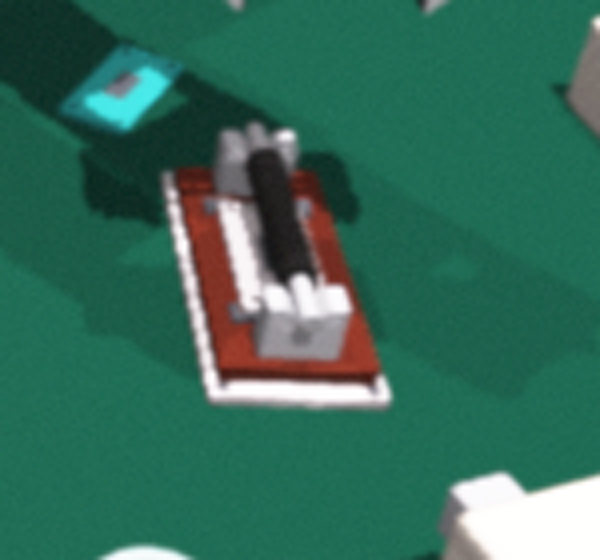

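The roller lies in both grooves, with the plate beneath it inside the stops. One last check of its height at each end, then I'll hand in.

```bash
python3 - <<'E'
from h import *
c=camera("wrist"); P,u,v=pts(c); y=np.radians(-20)
d=P[:,:2]-[.5243,.2551]; L=np.stack([d@[np.cos(y),np.sin(y)],d@[-np.sin(y),np.cos(y)],P[:,2]],1)*1000
for a,b in [(-90,-68),(-55,-30),(30,55),(68,90)]:
    k=L[(L[:,0]>a)&(L[:,0]<b)&(np.abs(L[:,1])<14)&(L[:,2]>45)&(L[:,2]<80)]; t=k[np.abs(k[:,1])<2.5]
    print(a,len(t),"top",np.median(t[:,2]).round(1),"ridge y",k[k[:,2]>np.percentile(k[:,2],80)][:,1].mean().round(1))
E
```

```text
-90 109 top 58.6 ridge y 0.7
-55 106 top 64.6 ridge y 0.3
30 106 top 64.7 ridge y 0.0
68 87 top 58.4 ridge y 0.0
```

```bash
python3 -c "
from station import hand_in
print(hand_in())"
```

```text
the job is handed in; nothing more can be done
None
```

I put the long bare plate in the nest, lowered the roller into both V-grooves until the wrist felt light contact (about 6 N), opened, backed off 160 mm and handed in just after 19 s. No verdict was reported.

**Plate:** before the roller went on, it measured within about 1.5 mm of the nest centre, at -20.0° like the fixture. Its top was 6 mm above the floor, flat and inside all four stops. Afterwards I only checked it by eye, since the roller covers its middle; it still sat inside the stops.

**Roller:** after release, the shaft tops read 58.6 and 58.4 mm and the body 64.6 and 64.7 mm, against 58 and 64 mm expected. The wrist depth reads about 1 mm high. The roller was centred along its axis to about 0.1 mm, within 0.7 mm across, and turned about 0.2°.

**Short plate:** I never touched it. The scene camera put it 1.7 mm from its first reading, which is within that camera's noise. Its fitted angle differed by about 2° between readings.

**Checks that disagreed:**
- The cameras differed by 2–5 mm on absolute positions, so I relied on the wrist camera and on contact.
- My first roller-height readout after release was spoiled by the fingers being in view. I repeated it with them filtered out, and those are the heights given above.

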